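# Hold a painted batten against fence and bed for scraping

### The arm

A 6-joint arm with a two-finger parallel gripper is mounted at the origin on the work surface. World frame = base frame: x ahead of the robot, y to its left, z up, the work surface at z = 0. Lengths are in m, angles in degrees, forces in N, time in s.
With the tool pointing down it reaches from about 0.4 to 0.825 m from the base axis. Payload 7 kg.
Tool frame: the origin (TCP) lies between the finger pads; the fingertips stand 19 mm ahead of it and the grasp point (between the pads) is the TCP; z points along the fingers, y is the line along which they close (so a half turn about z gives the same grasp; the last joint's range is limited). The gripper opens to 88 mm and grips with 3 to 60 N. Pads are 19 mm wide; open, the fingers measure 130 mm over their backs; the gripper's body (78 mm by 193 mm) begins 47 mm behind the grasp point.
Start: joints at [-56.66, 20.546, 0.682, 0, -70.136, -16.507], TCP at [0.195, -0.646, 0.246] pointing down, gripper open.
Joint ranges: [-176.03, 176.03], [-82.01, 121.73], [-58.28, 71.71], [-173.87, 95.51], [-174.79, -0.11], [-173.66, 173.66]. Speed limits (degrees/s): [136.94, 136.94, 172.46, 180, 180, 180].

### API

Orientations are given as [roll, pitch, yaw] about the fixed x, y, z axes, in that order (R = Rz(yaw) Ry(pitch) Rx(roll)).
In Python, from plant import get_obs, snapshot, close_job, spot_in, spot_point gives the robot as it stands.
- The arm moves only by the tool play_rows, never from a script. Its argument "plan" is a list of rows, each a list of 6 numbers: the shift along the tool's x, y, z in cm, then the turn, a rotation vector about the tool's x, y, z in degrees. A call has 1 to 20 rows; each row shifts and turns the commanded pose from where the row before left it, along the tool's axes as they then stand; what a row does not reach is not made up. A row lasts 1/12 s, in which the tool goes at most 41.7 mm and 7.16 degrees, less where a joint would pass 70% of its speed; a pose out of reach is approached as far as the arm can. A call is refused whole if a number of a shift passes 4.17 or a number of a turn 7.16, either way. A call with a gripper value outside its range is refused whole. "grip" is the finger opening in cm, from 0 to 8.76, set as the call begins (left out, the last holds). The fingers move at their own pace and stop on an object; the grip force is fixed at half the most. Time passes only in rows, so rows that do not move let the fingers close. It gives the time, the measured TCP pose, the force, the opening and the grip force at its end, in the units of the state.
- get_obs(): the state, without advancing time (a new reading comes with each control period).
- snapshot(name): name is "scene" or "top" or "wrist"; returns a dict with "frame" (420x560x3 uint8, red, green, blue), "fx", "fy", "cx", "cy" (pixels), "k1" (the pictures are not rectified: a ray, as slopes to the right and down, at radius r is drawn at 1 + k1 r^2 times it, then the intrinsics apply), "position" and "attitude" of the camera in the world. Camera axes: x right, y down, z forward; pixel columns grow to the right and rows downward; lengths in m; the calibration is good to about 2 mm. A picture is of the moment at which its call begins. There is no depth.
- close_job(): hands the job in; it is judged then, once.
Trained networks look in the newest picture that a camera, given by its name, has taken for a name from the list of things; names that differ only in an ending like _2 or _b are one class to them, and where a whole thing is asked for, a point or a joint stands for the part that bears it (a point fixed in the world has none). Each returns a list of dicts, best first, with "score" (0 to 1); they miss things now and then, are a little off and sometimes report something else, mostly with a low value. They report only what shows in the picture. A call takes as long as a camera call. They do not tell look-alikes from the thing itself.
- spot_in(camera, thing): "position" ([x, y, z] in m, in world coordinates, good to about 4 mm: the middle of the surface that is visible of it).
- spot_point(camera, thing): "position" ([x, y, z] in m, in world coordinates, good to about 4 mm: a listed point, or the origin of a listed thing).
The state is a dict: "clock": time; "joint_pos": joint angles; "qvel": joint speeds; "tau": joint torques, N m; "tool_pos": TCP position; "orientation": TCP orientation; "force": force on the tool from outside, world axes, zero at the start; "moment": the same for the moment, N m; "opening": finger opening in m; "gripper_force": force on a finger pad.
Only numpy, scipy, OpenCV 4.12 (cv2) and the standard library are available. Lean on these libraries where they do the work, as an engineer would, in place of code of your own. Each camera call takes 0.05 s, during which the arm holds its last target. There are 200 camera calls.

### The job

Pull the blue-painted batten up out of its spring clips and lay it flat on the white scraping board, lengthwise along the dark fence, bevels up. Bring its long side flat against the fence and its end up against the orange stop block, then press it firmly, with some 10 to 20 newtons, down on the board and into the fence at once (one diagonal push on its near bevelled edge does both), and finish while still holding that push, ready for scraping. Leave the bare batten in its clips and everything else where it stands.

Things in the scene. Friction and masses are not known exactly. Their poses are not given: they have to be found in the camera images.
- blue_batten: blue-painted wooden batten, 140 long (its y), 40 wide (its x), 34 high, about 130 g; origin at the centre of its underside, z up. Its sides are upright for the lower 24, then both long upper edges are bevelled 10 x 10 at 45 degrees, leaving a flat top 20 wide. Either end may face the stop. Starts clipped in either station of the rack.
- rack: plywood clip rack, 200 (its x) by 150 (its y), 8 thick, fixed to the table; origin at the centre of its underside. Two stations, 50 either side of the origin along its x, each holding one batten lying parallel to the rack's y, its underside 18 above the table on two small saddles; 60 free between the two battens.
- clip_tops (a point): point over the rack's centre, level with the clips' tops, 56 above the table. Each batten is held 57 either side of its middle by pairs of sprung steel posts with black rollers bearing on its bevels; the middle 90 of its length is free to grip across the width. Pulled straight up, the rollers give way at roughly 9 to 13 N in all within the first 6, then slide lightly on its sides until it has risen 35.
- bed: white top of the scraping board, 150 (its x) by 240 (its y), fixed to the table; origin at the centre of its TOP surface, 18 above the table. The fence stands along its +x edge (the side away from the robot), the stop block across its +y end. It is smooth laminate (friction about 0.35).
- fence: dark wooden fence, 240 long, 20 thick, standing 26 above the bed; origin on its inner face, at the bed's surface, midway along; that is 55 along +x from the bed's origin. Same axes as the bed; the inner face looks to -x.
- stop: orange stop block, 130 (x) by 20 (y), standing 26 above the bed; origin on its inner face at the bed's surface, 100 along +y from the bed's origin. Same axes as the bed; the inner face looks to -y. A batten home against fence and stop has its origin at x = 35, y = 30 from the bed's origin.
- bare_batten: the other batten, bare light wood, same shape and size as the blue one, clipped in the rack's other station; already done, to be left in its clips
- scraper: scraper with a black handle, 200 long, lying flat near the middle of the table, along its own x; origin under its middle
- mug: white mug, 80 across, 90 high; origin under its centre
- jar: amber glass jar, 70 across, 100 high; origin under its centre
- tin: bare steel tin, 66 across, 90 high; origin under its centre
- brush: wooden-handled brush, 200 long, lying flat; origin under its middle
- screwdriver: red-handled screwdriver, 190 long, lying flat; origin under its middle
Things that resemble listed ones, but are neither listed nor needed, are in the scene too. What is meant by the blue_batten is not pink, and is the larger of those in its own colour.

How it is judged (in metres and radians):
On the way, in this order (a step that is already met when the one before it is completed fails the run):
1. the blue batten is pulled up clear of the clips (z of blue_batten in the frame of rack above 0.06 m), for 0.1 s.
2. the blue batten lies flat on the bed (z of blue_batten in the frame of bed between -0.004 and 0.004 m and angle between blue_batten's own z axis and vertical below 0.08 rad and x of blue_batten in the frame of bed between -0.07 and 0.045 m and y of blue_batten in the frame of bed between -0.12 and 0.06 m), for 0.1 s.
At the end, for the whole second after the job is handed in: Held through the last second: blue batten flat on the bed (4 mm, 0.08 rad), side within 3.5 mm of the fence and 0.04 rad of parallel, end within 5 mm of the stop, still; fingers press it over 4 N, it bears on the fence over 2 N and on the bed over 4 N (z of blue_batten in the frame of bed between -0.004 and 0.004 m and angle between blue_batten's own z axis and vertical below 0.08 rad and x of blue_batten in the frame of bed between 0.0315 and 0.0385 m and y of blue_batten in the frame of bed between 0.025 and 0.034 m and angle between the y axis of blue_batten and the y axis of bed, either way round below 0.04 rad and contact force between blue_batten and fence above 2 N and contact force between blue_batten and bed above 4 N and contact force between the fingers and blue_batten above 4 N and linear speed of blue_batten below 0.01 m/s); the arm keeps its last pose, push and grip.
It fails at once if the bare batten is shifted by more than 20 mm (distance of bare_batten from where it was at the start of the episode above 0.02 m).
It fails at once if another loose thing on the table is shifted by more than 30 mm (distance of any of scraper, mug, jar, tin, brush, screwdriver from where it was at the start of the episode above 0.03 m).
It also fails if it takes over 64 s, if anything falls off the work surface, if the arm or the gripper's body presses on something with over 40 N, if the wrist force passes 120 N, or if a joint passes its speed limit or range.

## Working session

There is one attempt and no reset: what is moved stays moved. The work goes in short steps, Python scripts to look and compute and a tool call to move; the robot and the scene stay as the last step left them, time stands still between calls to the robot, and variables do not carry over. Pictures are saved under pics/ and viewed, at most 10 in all, crops included, and the job is handed in when it is done.

Besides the shell and the picture viewer there is one more tool, called after "Request:" in YAML: its name, and indented under it one key for each argument. play_rows: Moves the arm, as the interface text tells. Its arguments: {"type":"object","properties":{"plan":{"type":"array","items":{"type":"array","items":{"type":"number"}}},"grip":{"type":"number"}},"required":["plan"]}

```bash
mkdir -p pics && cat > h.py <<'E'
import numpy as np, cv2
from plant import *
from scipy.spatial.transform import Rotation as R
def snap(n,f=None):
    s=snapshot(n)
    if f: cv2.imwrite(f'pics/{f}.png',s['frame'][:,:,::-1])
    return s
def rot(s):
    a=np.array(s['attitude'],float)
    if a.shape==(3,3): return a
    return R.from_euler('xyz',a,degrees=True).as_matrix() if a.size==3 else None
def proj(s,P):
    c=(np.atleast_2d(P)-s['position'])@rot(s); r=c[:,:2]/c[:,2:]
    r=r*(1+s['k1']*(r**2).sum(1,keepdims=True))
    return r*[s['fx'],s['fy']]+[s['cx'],s['cy']]
def ray(s,uv,z):
    d=(np.atleast_2d(uv).astype(float)-[s['cx'],s['cy']])/[s['fx'],s['fy']]
    r=d.copy()
    for _ in range(20): r=d/(1+s['k1']*(r**2).sum(1,keepdims=True))
    w=np.c_[r,np.ones(len(r))]@rot(s).T
    p=np.array(s['position']); return p+w*((z-p[2])/w[:,2])[:,None]
E
python3 - <<'E'
from h import *
np.set_printoptions(precision=4,suppress=True)
for n in ['top','scene']:
    s=snap(n,n+'0'); print(n,{k:v for k,v in s.items() if k!='frame'})
    for t in ['blue_batten','bare_batten','rack','clip_tops','bed','fence','stop','scraper','mug','jar','tin','brush','screwdriver']:
        f=spot_in if 0 else spot_point
        for d in f(n,t)[:3]:
            if d['score']>.2: print(t,round(d['score'],2),np.array(d['position']),proj(s,d['position'])[0].round())
E
ls
```

```text
top {'fx': 513.8917068240535, 'fy': 513.8917068240535, 'cx': 282.6430241725721, 'cy': 204.64859532280835, 'k1': -0.0052221982899809845, 'position': array([ 0.4106, -0.0926,  1.6485]), 'attitude': array([-174.7868,    0.6775,  -89.8039])}
blue_batten 0.7 [ 0.3141  0.1522 -0.0015] [212. 282.]
blue_batten 0.68 [ 0.2939  0.3148 -0.0026] [161. 288.]
blue_batten 0.65 [0.4784 0.2181 0.0187] [191. 230.]
bare_batten 0.83 [0.5797 0.1997 0.0196] [197. 198.]
rack 0.56 [ 0.526   0.2038 -0.003 ] [197. 215.]
rack 0.22 [ 0.7456  0.2896 -0.0019] [172. 148.]
clip_tops 0.62 [0.5261 0.2053 0.0544] [193. 214.]
clip_tops 0.28 [ 0.7277 -0.314   0.0004] [357. 154.]
bed 0.75 [ 0.5196 -0.2278  0.017 ] [331. 217.]
bed 0.72 [ 0.5007 -0.1321  0.0194] [301. 223.]
bed 0.4 [ 0.5274 -0.4696  0.001 ] [406. 215.]
fence 0.69 [ 0.5718 -0.2208  0.0183] [329. 201.]
stop 0.79 [ 0.4978 -0.1303  0.0189] [301. 224.]
scraper 0.75 [ 0.5578  0.0073 -0.0013] [258. 206.]
mug 0.84 [ 0.7668  0.0992 -0.0028] [230. 142.]
jar 0.7 [ 0.7669 -0.1251  0.0007] [299. 142.]
tin 0.67 [ 0.727  -0.315   0.0014] [358. 154.]
brush 0.77 [ 0.745   0
[... 568 characters left out ...]
219.]
clip_tops 0.59 [0.5336 0.2054 0.0585] [365. 206.]
bed 0.68 [ 0.5193 -0.2291  0.017 ] [227. 228.]
bed 0.49 [0.4785 0.2131 0.0183] [362. 205.]
fence 0.78 [ 0.5755 -0.2168  0.0187] [233. 239.]
stop 0.76 [ 0.5032 -0.1294  0.0195] [259. 221.]
scraper 0.88 [ 0.5606  0.0041 -0.0034] [304. 233.]
mug 0.67 [ 0.7642  0.0998 -0.0025] [350. 275.]
jar 0.62 [ 0.7724 -0.1282 -0.0035] [271. 287.]
jar 0.38 [ 0.7416  0.2867 -0.0047] [410. 263.]
tin 0.96 [ 0.7264 -0.3181 -0.0022] [202. 283.]
brush 0.95 [ 0.7433  0.2849 -0.0027] [410. 263.]
brush 0.67 [ 0.5626  0.0047 -0.0036] [304. 234.]
screwdriver 0.79 [ 0.5209 -0.4715  0.0005] [150. 240.]
screwdriver 0.21 [ 0.5181 -0.2285  0.0162] [228. 228.]
h.py
pics
```

View pics/top0.png

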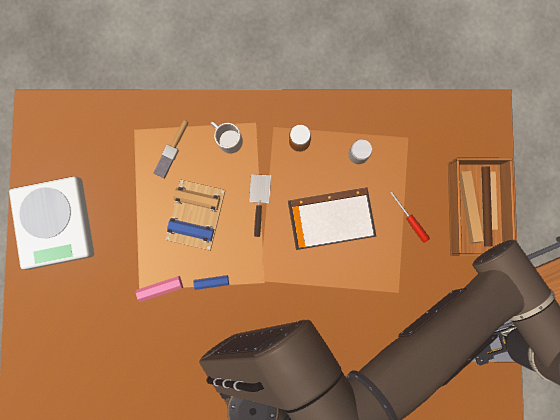

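View pics/scene0.png

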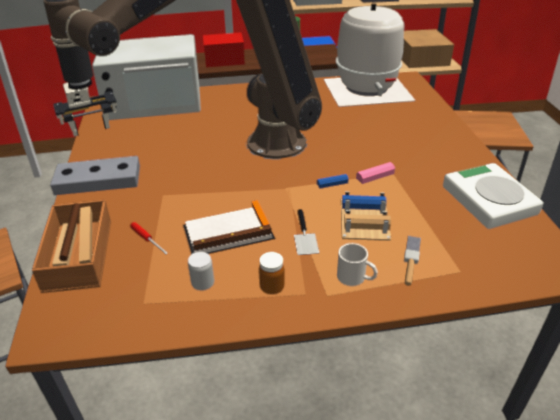

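The top view shows three candidates: the blue batten in the rack (190,230), a loose short blue bar (212,282) and a loose pink bar (160,288). I choose the one in the rack and check it with a crop and colour masks.

```bash
python3 - <<'E'
from h import *
np.set_printoptions(precision=4,suppress=True)
s=snap('top'); f=s['frame']
h=cv2.cvtColor(f,cv2.COLOR_RGB2HSV)
def rect(m,z,name):
    n,l,st,c=cv2.connectedComponentsWithStats(m.astype(np.uint8))
    for i in range(1,n):
        if st[i,4]<150: continue
        v,u=np.where(l==i); P=ray(s,np.c_[u,v],z)[:,:2]
        print(name,st[i],cv2.minAreaRect((P*1000).astype(np.float32)))
roi=np.zeros(f.shape[:2],bool); roi[160:300,130:390]=1
rect((h[...,0]>100)&(h[...,0]<130)&(h[...,1]>110)&roi,.045,'blue')
rect((h[...,1]<40)&(h[...,2]>190)&roi,.018,'white')
rect((h[...,0]<18)&(h[...,1]>235)&(h[...,2]>180)&roi,.044,'orange')
a=cv2.resize(f[170:260,150:240],None,fx=4.4,fy=4.4,interpolation=cv2.INTER_CUBIC)
b=cv2.resize(f[170:260,283:383],None,fx=4,fy=4.4,interpolation=cv2.INTER_CUBIC)
cv2.imwrite('pics/crop.png',np.hstack([a,b])[:,:,::-1])
print(get_obs())
E
```

```text
blue [168 221  44  20 388] ((474.77825927734375, 217.65945434570312), (139.0418243408203, 29.109359741210938), 76.57736206054688)
blue [194 276  35  13 287] ((314.6880798339844, 148.72329711914062), (26.74111557006836, 105.6568374633789), 7.529698848724365)
white [250 175  21  28 528] ((612.2291259765625, 0.6518821716308594), (62.28351593017578, 88.23882293701172), 86.77664947509766)
white [ 299  195   74   52 2788] ((509.91925048828125, -240.68621826171875), (128.88218688964844, 218.20556640625), 9.63437557220459)
orange [293 206  12  41 183] ((489.34674072265625, -121.78823852539062), (126.26997375488281, 18.20890235900879), 9.735206604003906)
{'clock': 1.45, 'joint_pos': array([-56.6597,  20.5475,   0.6815,  -0.0008, -70.1364, -16.507 ]), 'qvel': array([ 0.0766,  0.0258,  0.1045, -0.0244, -0.042 ,  0.0306]), 'tau': array([  0.0012, -58.2378,  29.33  ,   7.0021,   0.0128,   0.    ]), 'tool_pos': array([ 0.1954, -0.6461,  0.2455]), 'orientation': array([ 179.9975,    0.0001, -163.1669]), 'force': array([-0.1078,  0.0835,  0.7277]), 'moment': array([-0.1272,  0.0107,  0.0237]), 'gripper_force': 0.0, 'opening': 0.08767026783566292}
```

View pics/crop.png

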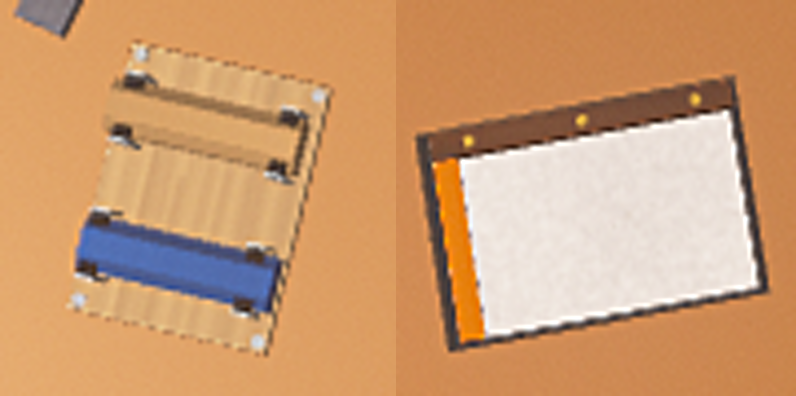

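The picture shows the full-length blue batten (about 140 mm) clipped in the near station, at crop (180,265). The loose blue bar is only about 106 mm long. The bed's fence runs along the top of the crop and the orange stop is at its left. Estimates: batten yaw ≈ -13.4°, bed yaw ≈ 9.65°.

Request:
play_rows:
  plan:
    - [-2.87,2.15,0,0,0,0]
    - [-2.87,2.15,0,0,0,0]
    - [-2.87,2.15,0,0,0,0]
    - [-2.87,2.15,0,0,0,0]
    - [-2.87,2.15,0,0,0,0]
    - [-2.87,2.15,0,0,0,0]
    - [-2.87,2.15,0,0,0,0]
    - [-2.87,2.15,0,0,0,0]
    - [-2.87,2.15,0,0,0,0]
    - [-2.87,2.15,0,0,0,0]
    - [-2.87,2.15,0,0,0,0]
    - [-2.87,2.15,0,0,0,0]
    - [0,0,0,0,0,-7]
    - [0,0,0,0,0,-7]
    - [0,0,0,0,0,-7]
    - [0,0,0,0,0,-7]
    - [0,0,0,0,0,-7]
    - [0,0,0,0,0,-7]
    - [0,0,0,0,0,-7]
    - [0,0,0,0,0,-7]
  grip: 8.76

```text
clock: 3.12
tool_pos: [0.4504, -0.2994, 0.2457]
orientation: [-180.0, 0.0, -106.8]
force: [-0.4, 0.2, -0.1]
opening: 0.0874
gripper_force: 0.0
```

Request:
play_rows:
  plan:
    - [-3.58,0.88,0,0,0,0]
    - [-3.58,0.88,0,0,0,0]
    - [-3.58,0.88,0,0,0,0]
    - [-3.58,0.88,0,0,0,0]
    - [-3.58,0.88,0,0,0,0]
    - [-3.58,0.88,0,0,0,0]
    - [-3.58,0.88,0,0,0,0]
    - [-3.58,0.88,0,0,0,0]
    - [-3.58,0.88,0,0,0,0]
    - [-3.58,0.88,0,0,0,0]
    - [-3.58,0.88,0,0,0,0]
    - [-3.58,0.88,0,0,0,0]
    - [-3.58,0.88,0,0,0,0]
    - [-3.58,0.88,0,0,0,0]
    - [0,0,0,0,0,-3.4]
    - [0,0,1.5,0,0,0]
    - [0,0,1.5,0,0,0]
    - [0,0,0,0,0,0]
    - [0,0,0,0,0,0]

```text
clock: 4.7
tool_pos: [0.4803, 0.2156, 0.2153]
orientation: [180.0, -0.1, -103.8]
force: [-0.5, -0.5, -0.3]
opening: 0.0879
gripper_force: 0.0
```

```bash
python3 - <<'E'
from h import *
np.set_printoptions(precision=4,suppress=True)
s=snap('wrist','w1'); f=s['frame']
print({k:v for k,v in s.items() if k!='frame'}, get_obs()['tool_pos'],get_obs()['orientation'])
h=cv2.cvtColor(f,cv2.COLOR_RGB2HSV)
m=((h[...,0]>100)&(h[...,0]<130)&(h[...,1]>110)).astype(np.uint8)
n,l,st,c=cv2.connectedComponentsWithStats(m)
for i in range(1,n):
    if st[i,4]<800: continue
    v,u=np.where(l==i)
    for z in (.045,.052):
        P=ray(s,np.c_[u,v],z)[:,:2]; print(st[i],z,cv2.minAreaRect((P*1000).astype(np.float32)))
for t in ['blue_batten','clip_tops','bare_batten']:
    for d in spot_point('wrist',t)[:2]: print(t,d['score'],np.array(d['position']))
E
```

```text
{'fx': 336.11821229423487, 'fy': 336.11821229423487, 'cx': 278.4240538465069, 'cy': 213.19506060908355, 'k1': -0.0698880581070436, 'position': array([0.4619, 0.1385, 0.3546]), 'attitude': array([163.2081,  -0.0345, 166.2762])} [0.4808 0.2158 0.2161] [-179.9792   -0.0102 -103.7614]
[ 394   28   65  120 4261] 0.045 ((328.5051574707031, 151.30917358398438), (33.67763900756836, 100.87415313720703), 8.270513534545898)
[ 394   28   65  120 4261] 0.052 ((331.5218200683594, 151.0190887451172), (32.91617202758789, 98.59336853027344), 8.270539283752441)
[ 258  123   43  146 5601] 0.045 ((479.4529724121094, 216.8494873046875), (142.60154724121094, 38.38050842285156), 77.30230712890625)
[ 258  123   43  146 5601] 0.052 ((479.05670166015625, 215.07754516601562), (139.37730407714844, 37.51270294189453), 77.30230712890625)
blue_batten 0.82 [0.4771 0.2216 0.0176]
blue_batten 0.78 [0.3164 0.1503 0.0001]
clip_tops 0.6 [0.5291 0.208  0.0583]
bare_batten 0.79 [0.5785 0.2008 0.0176]
bare_batten 0.18 [0.5253 0.2101 0.0028]
```

View pics/w1.png

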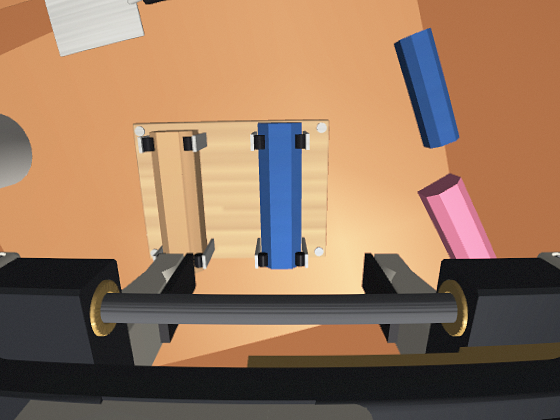

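The wrist view shows the batten upright at (280,195), centred between the fingers and parallel to the tool x axis. I'm descending to grip it.

Request:
play_rows:
  plan:
    - [0,0.17,0,0,0,-0.5]
    - [0,0,2,0,0,0]
    - [0,0,2,0,0,0]
    - [0,0,2,0,0,0]
    - [0,0,2,0,0,0]
    - [0,0,2,0,0,0]
    - [0,0,2,0,0,0]
    - [0,0,1.5,0,0,0]
    - [0,0,1.5,0,0,0]
    - [0,0,1,0,0,0]
    - [0,0,0.8,0,0,0]
    - [0,0,0.8,0,0,0]
    - [0,0,0.8,0,0,0]
    - [0,0,0,0,0,0]
    - [0,0,0,0,0,0]
    - [0,0,0,0,0,0]

```text
clock: 6.23
tool_pos: [0.4792, 0.2165, 0.032]
orientation: [-180.0, 0.0, -103.3]
force: [-0.4, -0.1, 0.2]
opening: 0.0878
gripper_force: 0.0
```

Request:
play_rows:
  plan:
    - [0,0,0,0,0,0]
    - [0,0,0,0,0,0]
    - [0,0,0,0,0,0]
    - [0,0,0,0,0,0]
    - [0,0,0,0,0,0]
    - [0,0,0,0,0,0]
    - [0,0,0,0,0,0]
    - [0,0,0,0,0,0]
    - [0,0,0,0,0,0]
    - [0,0,0,0,0,0]
    - [0,0,0,0,0,0]
    - [0,0,0,0,0,0]
  grip: 3

```text
clock: 7.23
tool_pos: [0.4789, 0.2163, 0.0316]
orientation: [180.0, -0.0, -103.3]
force: [-0.9, 0.3, 0.8]
opening: 0.0397
gripper_force: 30.0
```

Request:
play_rows:
  plan:
    - [0,0,-0.2,0,0,0]
    - [0,0,-0.2,0,0,0]
    - [0,0,-0.2,0,0,0]
    - [0,0,-0.2,0,0,0]
    - [0,0,-0.2,0,0,0]
    - [0,0,-0.3,0,0,0]
    - [0,0,-0.4,0,0,0]
    - [0,0,-0.5,0,0,0]
    - [0,0,-0.6,0,0,0]
    - [0,0,-0.8,0,0,0]
    - [0,0,-1,0,0,0]
    - [0,0,-1.2,0,0,0]
    - [0,0,-1.5,0,0,0]
    - [0,0,-1.5,0,0,0]
    - [0,0,-1.5,0,0,0]
    - [0,0,-1.5,0,0,0]
    - [0,0,-1,0,0,0]
    - [0,0,0,0,0,0]
    - [0,0,0,0,0,0]
    - [0,0,0,0,0,0]

```text
clock: 8.9
tool_pos: [0.4786, 0.216, 0.1591]
orientation: [180.0, -0.0, -103.3]
force: [0.4, -0.1, -0.7]
opening: 0.0399
gripper_force: 30.0
```

```bash
python3 - <<'E'
from h import *
np.set_printoptions(precision=4,suppress=True)
s=snap('wrist','w2'); f=s['frame']; o=get_obs(); print(o['tool_pos'],o['orientation'],o['opening'],o['force'])
h=cv2.cvtColor(f,cv2.COLOR_RGB2HSV)
m=((h[...,0]>100)&(h[...,0]<130)&(h[...,1]>110)).astype(np.uint8)
n,l,st,c=cv2.connectedComponentsWithStats(m)
for i in range(1,n):
    if st[i,4]>800: print(st[i],c[i])
E
```

```text
[0.4785 0.2159 0.1588] [ 179.9499   -0.0551 -103.2768] 0.0398504623348854 [ 0.449   0.3407 -0.7022]
[ 416   13   75  143 6248] [454.1412  85.3063]
[  226   133   105   162 15906] [278.0469 212.3875]
[ 236  325   87   31 2631] [278.9278 339.707 ]
```

View pics/w2.png

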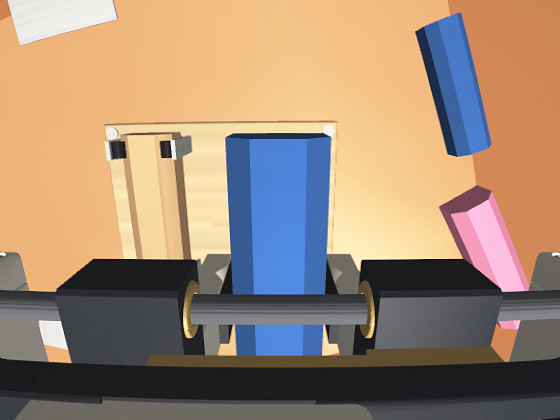

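The batten is gripped clear of the clips, at about (278,212), and the bare one is untouched at (150,190). Next I carry it over the bed.

Request:
play_rows:
  plan:
    - [1.73,-0.55,0,0,0,0]
    - [3.45,-1.1,0,0,0,0]
    - [3.45,-1.1,0,0,0,0]
    - [3.45,-1.1,0,0,0,0]
    - [3.45,-1.1,0,0,0,0]
    - [3.45,-1.1,0,0,0,0]
    - [3.45,-1.1,0,0,0,0]
    - [3.45,-1.1,0,0,0,0]
    - [3.45,-1.1,0,0,0,0]
    - [3.45,-1.1,0,0,0,0]
    - [3.45,-1.1,0,0,0,0]
    - [3.45,-1.1,0,0,0,0]
    - [1.73,-0.55,0,0,0,0]
    - [0,0,0,0,0,-5.75]
    - [0,0,0,0,0,-5.75]
    - [0,0,0,0,0,-5.75]
    - [0,0,0,0,0,-5.75]
    - [0,0,0,0,0,0]
    - [0,0,0,0,0,0]
    - [0,0,0,0,0,0]

```text
clock: 10.62
tool_pos: [0.5122, -0.217, 0.159]
orientation: [179.9, 0.0, -80.4]
force: [-0.5, 0.5, -0.5]
opening: 0.0394
gripper_force: 30.0
```

```bash
python3 - <<'E'
from h import *
np.set_printoptions(precision=4,suppress=True)
s=snap('wrist','w3'); o=get_obs(); print(o['tool_pos'],o['orientation'],o['opening'],o['force'],s['position'],s['attitude'])
# expected lines
yaw=np.radians(9.65); c,sn=np.cos(yaw),np.sin(yaw); B=np.array([.5183,-.2291,.018])
w=lambda x,y,z:B+[c*x-sn*y,sn*x+c*y,z]
for n,p in dict(f0=(.055,-.12,0),f1=(.055,-.05,0),corner=(.055,.1,0),w0=(-.075,-.12,0)).items(): print(n,proj(s,w(*p)))
for t in ['bed','fence','stop']:
    for d in spot_point('wrist',t)[:2]: print(t,d['score'],np.array(d['position']))
E
```

```text
[ 0.5122 -0.217   0.1591] [179.9567   0.011  -80.4136] 0.039708179104153224 [ 0.1705 -0.2567 -1.0066] [ 0.5256 -0.2955  0.2981] [ 163.1107   -0.0682 -170.4157]
f0 [[201.2279  41.0573]]
f1 [[205.9281 133.2352]]
corner [[216.056  295.6566]]
w0 [[370.1013  41.1744]]
fence 0.58 [ 0.5736 -0.2183  0.0181]
```

View pics/w3.png

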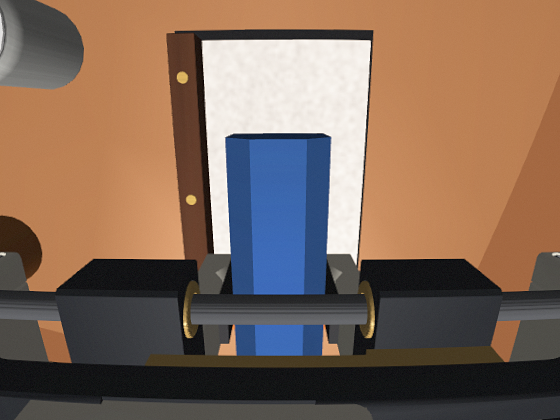

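The prediction matches: the fence's inner base is at (202,41) and the bed corner at (370,41). The batten lies parallel, with a gap to the fence. I'm lowering it.

Request:
play_rows:
  plan:
    - [0,0,1,0,0,0]
    - [0,0,2,0,0,0]
    - [0,0,2,0,0,0]
    - [0,0,2,0,0,0]
    - [0,0,2,0,0,0]
    - [0,0,1.5,0,0,0]
    - [0,0,1,0,0,0]
    - [0,0,0.5,0,0,0]
    - [0,0,0.3,0,0,0]
    - [0,0,0.15,0,0,0]
    - [0,0,0.1,0,0,0]
    - [0,0,0,0,0,0]
    - [0,0,0,0,0,0]

```text
clock: 11.9
tool_pos: [0.5116, -0.217, 0.0372]
orientation: [180.0, -0.0, -80.2]
force: [-12.1, 7.9, 29.2]
opening: 0.0399
gripper_force: 46.8
```

Request:
play_rows:
  plan:
    - [0,0,-0.3,0,0,0]
    - [0,0,0,0,0,0]
    - [0,0,0,0,0,0]

```text
clock: 12.15
tool_pos: [0.5131, -0.2171, 0.0377]
orientation: [-179.9, -0.0, -80.3]
force: [0.2, 0.5, -1.2]
opening: 0.0397
gripper_force: 30.0
```

```bash
python3 - <<'E'
from h import *
np.set_printoptions(precision=4,suppress=True)
s=snap('wrist'); t=snap('scene'); o=get_obs(); print(o['tool_pos'],o['orientation'],o['opening'],o['force'],o['moment'])
a=s['frame'][:,120:440]; b=cv2.resize(t['frame'][170:275,170:290],(480,420),interpolation=cv2.INTER_CUBIC)
cv2.imwrite('pics/w4.png',np.hstack([a,b])[:,:,::-1])
E
```

```text
[ 0.5129 -0.2171  0.0373] [-179.9576   -0.0163  -80.2603] 0.03991779282172513 [-0.1632  1.6686  4.0975] [ 0.589   0.3835 -0.0499]
```

View pics/w4.png

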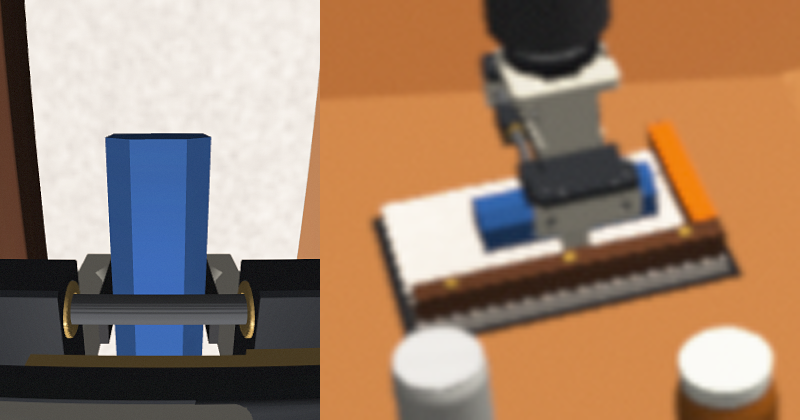

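The batten is on the bed, with its end about 15 mm short of the stop and a gap to the fence (right half: blue at 475-655, stop at 690). I slide it gently toward the stop.

Request:
play_rows:
  plan:
    - [-0.3,0,0,0,0,0]
    - [-0.3,0,0,0,0,0]
    - [-0.3,0,0,0,0,0]
    - [-0.3,0,0,0,0,0]
    - [-0.1,0,0,0,0,0]
    - [0,0,0,0,0,0]
    - [0,0,0,0,0,0]

```text
clock: 12.83
tool_pos: [0.5105, -0.2039, 0.0373]
orientation: [-180.0, 0.0, -80.2]
force: [1.0, -0.8, 6.0]
opening: 0.0398
gripper_force: 33.7
```

Request:
play_rows:
  plan:
    - [-0.1,0,0,0,0,0]
    - [-0.1,0,0,0,0,0]
    - [0,0,0,0,0,0]

```text
clock: 13.08
tool_pos: [0.5102, -0.2022, 0.0373]
orientation: [-180.0, -0.0, -80.2]
force: [1.6, -3.3, 5.3]
opening: 0.04
gripper_force: 33.3
```

Request:
play_rows:
  plan:
    - [-0.1,0,0,0,0,0]
    - [-0.1,0,0,0,0,0]
    - [0,0,0,0,0,0]

```text
clock: 13.33
tool_pos: [0.5099, -0.2007, 0.0373]
orientation: [-180.0, -0.0, -80.3]
force: [1.2, -5.7, 5.0]
opening: 0.0397
gripper_force: 33.0
```

Request:
play_rows:
  plan:
    - [-0.1,0,0,0,0,0]
    - [-0.1,0,0,0,0,0]
    - [0,0,0,0,0,0]

```text
clock: 13.58
tool_pos: [0.5098, -0.2005, 0.0374]
orientation: [-180.0, -0.2, -80.3]
force: [2.5, -20.3, 0.3]
opening: 0.0397
gripper_force: 30.0
```

Request:
play_rows:
  plan:
    - [0.12,0,0,0,0,0]
    - [0,0,0,0,0,0]

```text
clock: 13.75
tool_pos: [0.5098, -0.2007, 0.0373]
orientation: [-180.0, -0.1, -80.3]
force: [1.5, -11.5, 4.1]
opening: 0.0397
gripper_force: 31.7
```

Request:
play_rows:
  plan:
    - [0,0,0,0,0,0]
    - [0,0,0,0,0,0]
    - [0,0,0,0,0,0]
    - [0,0,0,0,0,0]
    - [0,0,-0.3,0,0,0]
    - [0,0,-1,0,0,0]
    - [0,0,-1.5,0,0,0]
    - [0,0,-1.5,0,0,0]
    - [0,0,-1.5,0,0,0]
    - [0,0,-1,0,0,0]
    - [0,0,0,0,0,0]
    - [0,0,0,0,0,0]
  grip: 5.4

```text
clock: 14.75
tool_pos: [0.5091, -0.1994, 0.1054]
orientation: [-180.0, 0.0, -80.3]
force: [0.5, -1.0, -1.6]
opening: 0.0542
gripper_force: 0.0
```

Request:
play_rows:
  plan:
    - [0,1.4,0,0,0,0]
    - [0,1.5,0,0,0,0]
    - [0,1.5,0,0,0,0]
    - [0,1.4,0,0,0,0]
    - [0,0,0,0,0,0]
    - [0,0,0,0,0,0]
    - [0,0,0,0,0,0]
    - [0,0,1,0,0,0]
    - [0,0,1.5,0,0,0]
    - [0,0,1.5,0,0,0]
    - [0,0,1.2,0,0,0]
    - [0,0,0.6,0,0,0]
    - [0,0,0,0,0,0]
    - [0,0,0,0,0,0]
  grip: 0

```text
clock: 15.92
tool_pos: [0.4523, -0.2093, 0.0467]
orientation: [179.9, 0.0, -80.2]
force: [0.2, -0.8, 1.3]
opening: 0.0002
gripper_force: 0.0
```

```bash
python3 - <<'E'
from h import *
np.set_printoptions(precision=4,suppress=True)
s=snap('wrist'); t=snap('scene'); o=get_obs(); print(o['tool_pos'],o['orientation'],o['opening'],o['force'],o['moment'])
a=s['frame'][:,120:440]; b=cv2.resize(t['frame'][170:275,170:290],(480,420),interpolation=cv2.INTER_CUBIC)
cv2.imwrite('pics/w5.png',np.hstack([a,b])[:,:,::-1])
E
```

```text
[ 0.4528 -0.2094  0.0475] [-179.9553   -0.0186  -80.2503] 0.0002657317882664086 [ 0.8724 -0.1765  0.5475] [0.042  0.1239 0.0858]
```

View pics/w5.png

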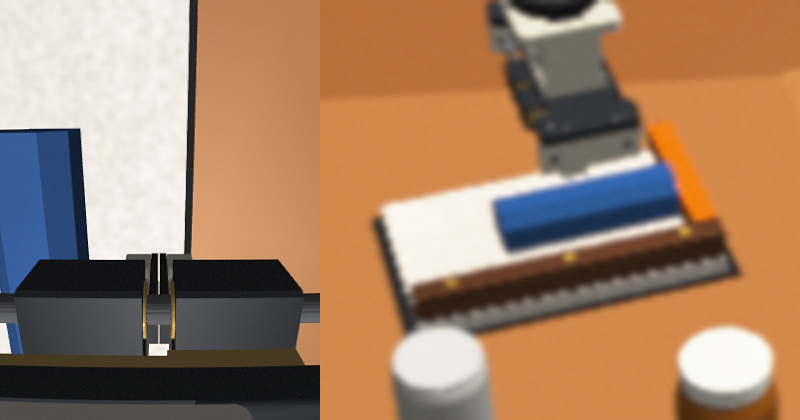

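The fingers are closed on the near side, and the batten lies flat with its end at the stop (680,190 in the right half). I push it across to the fence.

Request:
play_rows:
  plan:
    - [0,-0.3,0,0,0,0]
    - [0,-0.3,0,0,0,0]
    - [0,-0.3,0,0,0,0]
    - [0,-0.3,0,0,0,0]
    - [0,-0.3,0,0,0,0]
    - [0,-0.3,0,0,0,0]
    - [0,-0.3,0,0,0,0]
    - [0,-0.3,0,0,0,0]
    - [0,-0.3,0,0,0,0]
    - [0,-0.3,0,0,0,0]
    - [0,-0.3,0,0,0,0]
    - [0,-0.3,0,0,0,0]
    - [0,-0.3,0,0,0,0]
    - [0,-0.3,0,0,0,0]
    - [0,-0.3,0,0,0,0]
    - [0,-0.2,0,0,0,0]
    - [0,0,0,0,0,0]

```text
clock: 17.43
tool_pos: [0.4991, -0.2013, 0.0471]
orientation: [-180.0, -0.0, -80.3]
force: [-0.6, -0.3, 0.0]
opening: 0.0006
gripper_force: 0.0
```

Request:
play_rows:
  plan:
    - [0,-0.2,0,0,0,0]
    - [0,-0.2,0,0,0,0]
    - [0,-0.2,0,0,0,0]
    - [0,-0.1,0,0,0,0]
    - [0,0,0,0,0,0]

```text
clock: 17.85
tool_pos: [0.5058, -0.2002, 0.0471]
orientation: [-180.0, -0.0, -80.3]
force: [0.3, 1.3, 0.2]
opening: 0.0007
gripper_force: 0.0
```

Request:
play_rows:
  plan:
    - [0,-0.1,0,0,0,0]
    - [0,-0.1,0,0,0,0]
    - [0,0,0,0,0,0]

```text
clock: 18.1
tool_pos: [0.5076, -0.1999, 0.0471]
orientation: [-180.0, -0.0, -80.3]
force: [-0.0, -0.3, -0.3]
opening: 0.0002
gripper_force: 0.1
```

Request:
play_rows:
  plan:
    - [0,-0.1,0,0,0,0]
    - [0,-0.1,0,0,0,0]
    - [0,0,0,0,0,0]

```text
clock: 18.35
tool_pos: [0.5096, -0.1995, 0.0471]
orientation: [-180.0, -0.0, -80.3]
force: [-0.6, 0.3, 0.5]
opening: 0.0006
gripper_force: 0.0
```

Request:
play_rows:
  plan:
    - [0,-0.1,0,0,0,0]
    - [0,-0.1,0,0,0,0]
    - [0,-0.1,0,0,0,0]
    - [0,0,0,0,0,0]

```text
clock: 18.68
tool_pos: [0.5116, -0.1991, 0.0469]
orientation: [179.9, 0.0, -80.3]
force: [-3.4, -0.9, 3.6]
opening: 0.0007
gripper_force: 1.9
```

Request:
play_rows:
  plan:
    - [0,-0.1,0,0,0,0]
    - [0,-0.1,0,0,0,0]
    - [0,-0.1,0,0,0,0]
    - [0,0,0,0,0,0]

```text
clock: 19.02
tool_pos: [0.5117, -0.199, 0.0467]
orientation: [179.6, 0.1, -80.3]
force: [-12.4, -3.1, 10.1]
opening: 0.0003
gripper_force: 6.0
```

```bash
python3 - <<'E'
from h import *
np.set_printoptions(precision=4,suppress=True)
s=snap('wrist'); o=get_obs(); print(o['tool_pos'],o['force'])
t=snap('scene'); a=s['frame'][:,60:380]; b=cv2.resize(t['frame'][170:275,170:290],(480,420),interpolation=cv2.INTER_CUBIC)
cv2.imwrite('pics/w6.png',np.hstack([a,b])[:,:,::-1])
E
```

```text
[ 0.5117 -0.199   0.0467] [-11.7913  -1.8997   9.496 ]
```

View pics/w6.png

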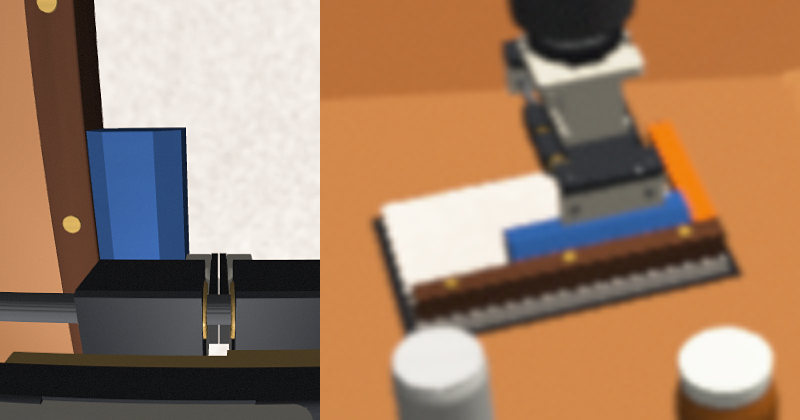

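The batten lies flat along the fence at (95,190) on the left, with its end at the stop at (690,205) on the right. To get a true diagonal push I back off, raise the tips to bevel height and advance.

Request:
play_rows:
  plan:
    - [0,0.4,0,0,0,0]
    - [0,0.5,0,0,0,0]
    - [0,0.3,-0.3,0,0,0]
    - [0,0,-0.8,0,0,0]
    - [0,0,-0.8,0,0,0]
    - [0,-0.4,0,0,0,0]
    - [0,-0.3,0,0,0,0]
    - [0,-0.2,0,0,0,0]
    - [0,0,0,0,0,0]
    - [0,0,0,0,0,0]

```text
clock: 19.95
tool_pos: [0.5123, -0.1989, 0.0657]
orientation: [180.0, 0.0, -80.3]
force: [0.7, 0.7, 0.5]
opening: 0.0001
gripper_force: 0.0
```

Request:
play_rows:
  plan:
    - [0,-0.1,0,0,0,0]
    - [0,-0.1,0,0,0,0]
    - [0,-0.1,0,0,0,0]
    - [0,0,0,0,0,0]

```text
clock: 20.28
tool_pos: [0.5155, -0.1985, 0.066]
orientation: [180.0, -0.0, -80.3]
force: [-0.5, -0.2, 0.6]
opening: 0.0003
gripper_force: 0.0
```

Request:
play_rows:
  plan:
    - [0,-0.1,0,0,0,0]
    - [0,-0.1,0,0,0,0]
    - [0,0,0,0,0,0]

```text
clock: 20.53
tool_pos: [0.5175, -0.1982, 0.0661]
orientation: [-180.0, -0.0, -80.3]
force: [-0.3, 0.6, 1.1]
opening: 0.0005
gripper_force: 0.0
```

Request:
play_rows:
  plan:
    - [0,-0.1,0,0,0,0]
    - [0,-0.1,0,0,0,0]
    - [0,0,0,0,0,0]

```text
clock: 20.78
tool_pos: [0.5195, -0.1978, 0.0661]
orientation: [-180.0, -0.0, -80.3]
force: [-0.6, 0.6, 0.5]
opening: 0.0003
gripper_force: 0.0
```

Request:
play_rows:
  plan:
    - [0,-0.1,0,0,0,0]
    - [0,-0.1,0,0,0,0]
    - [0,0,0,0,0,0]

```text
clock: 21.03
tool_pos: [0.5199, -0.1977, 0.066]
orientation: [179.8, 0.0, -80.3]
force: [-4.2, -0.4, 5.1]
opening: 0.0005
gripper_force: 3.3
```

Request:
play_rows:
  plan:
    - [0,-0.1,0,0,0,0]
    - [0,0,0,0,0,0]

```text
clock: 21.2
tool_pos: [0.52, -0.1977, 0.066]
orientation: [179.8, 0.0, -80.3]
force: [-7.9, -1.8, 7.0]
opening: 0.0005
gripper_force: 5.2
```

Request:
play_rows:
  plan:
    - [0,-0.05,0.03,0,0,0]
    - [0,0,0,0,0,0]
    - [0,0,0,0,0,0]
    - [0,0,0,0,0,0]

```text
clock: 21.53
tool_pos: [0.52, -0.1977, 0.0659]
orientation: [179.7, 0.0, -80.3]
force: [-10.2, -1.8, 11.8]
opening: 0.0005
gripper_force: 7.1
```

Request:
play_rows:
  plan:
    - [0,0,0,0,0,0]
    - [0,0,0,0,0,0]
    - [0,0,0,0,0,0]
    - [0,0,0,0,0,0]
    - [0,0,0,0,0,0]
    - [0,0,0,0,0,0]

```text
clock: 22.03
tool_pos: [0.52, -0.1977, 0.0659]
orientation: [179.7, 0.0, -80.3]
force: [-8.6, -1.0, 10.6]
opening: 0.0006
gripper_force: 7.1
```

```bash
python3 - <<'E'
from h import *
np.set_printoptions(precision=4,suppress=True)
s=snap('wrist'); t=snap('scene'); o=get_obs(); print(o['tool_pos'],o['force'])
yaw=np.radians(9.65); c,sn=np.cos(yaw),np.sin(yaw)
for n in ('wrist','scene'):
    for d in spot_point(n,'blue_batten')[:3]:
        p=np.array(d['position'])-[.5183,-.2291,.018]; print(n,round(d['score'],2),c*p[0]+sn*p[1],-sn*p[0]+c*p[1],p[2])
a=s['frame'][:,60:380]; b=cv2.resize(t['frame'][170:275,170:290],(480,420),interpolation=cv2.INTER_CUBIC)
cv2.imwrite('pics/w7.png',np.hstack([a,b])[:,:,::-1])
E
```

```text
[ 0.52   -0.1977  0.0659] [-9.4384 -1.0022 11.1213]
wrist 0.55 0.03505416063644104 0.031367751307267586 0.00030000000000000165
wrist 0.31 -0.00013211083824014367 -0.00018040711299582032 -0.0017000000000000001
scene 0.85 0.032454262756388574 0.025622272126790257 0.0032000000000000015
scene 0.63 -0.12926061410268377 0.5742940306513703 -0.0202
scene 0.59 -0.0003781015523402313 0.10038379868891252 -0.0017999999999999995
```

View pics/w7.png

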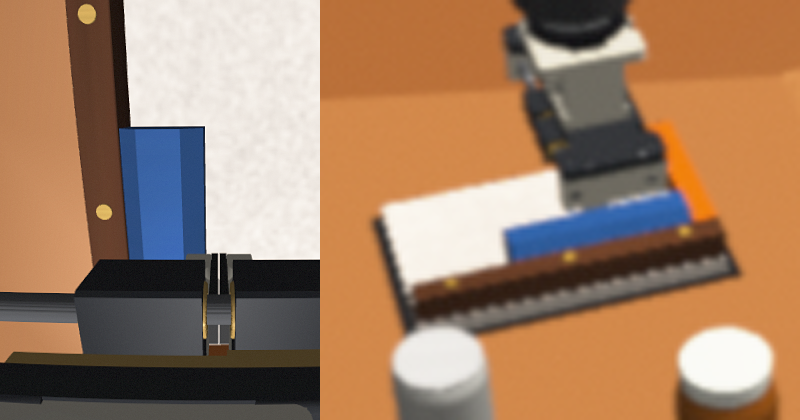

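The batten lies flush along the fence at (125,190), with its end at the stop at (690,205), and the push holds steady at about 14.5 N. I check the free end's position and hand in if it agrees.

```bash
python3 - <<'E'
from h import *
s=snap('wrist'); yaw=np.radians(9.65); c,sn=np.cos(yaw),np.sin(yaw)
p=ray(s,[[195,128],[240,127]],.052)-[.5183,-.2291,.018]
y=(-sn*p[:,0]+c*p[:,1]); print(y, get_obs()['force'])
if abs(y.mean()+.040)<.004: print(close_job())
E
```

```text
[-0.04205213 -0.04238512] [-9.40261725 -2.00252746 10.30150311]
the job is handed in; nothing more can be done
None
```

The blue batten is out of its clips and flat on the board, against the fence and within about 2 mm of the stop; I handed the job in at about 22 s while holding a steady 14 N diagonal push, and no verdict came back.

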